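# Load the drilling cradle

## Robot

A 6-joint arm with a two-finger parallel gripper is mounted at the origin on the work surface. World frame = base frame: x ahead of the robot, y to its left, z up, the work surface at z = 0. Lengths are in m, angles in rad, forces in N, time in s.
With the tool pointing down it reaches from about 0.35 to 0.85 m from the base axis. Payload 8.1 kg.
Tool frame: the origin (TCP) lies between the finger pads; the fingertips stand 25 mm ahead of it and the grasp point (between the pads) lies 6 mm ahead of it (robot.tip_extent is the distance from the TCP to the fingertips, in m); z points along the fingers, y is the direction in which the jaws open and shut (so a half turn about z gives the same grasp; the last joint's range is limited). The gripper opens to 93 mm and grips with 3 to 60 N. Pads are 15 mm wide; open, the fingers measure 128 mm over their backs; the gripper's body (75 mm by 188 mm) begins 65 mm behind the grasp point.
Start: joints at [1.161, 0.13, 1.488, -0, 1.523, -0.085], TCP at [0.191, 0.569, 0.244] pointing down, gripper open.
Joint ranges: [-2.96, 2.96], [-0.89, 2.26], [0.02, 2.5], [-1.34, 4.48], [0, 2.73], [-2.66, 2.66]. Speed limits (rad/s): [2.39, 2.39, 2.79, 3.14, 3.14, 3.14].

## Interface

Orientations are given as a rotation vector (axis times angle).
In Python, from plant import robot gives the robot as it stands.
- The arm moves only by the tool drive_tool, never from a script. Its argument "increments" is a list of rows, each a list of 7 numbers: the closure, from 0 (fully open) to 1 (shut), then the shift along the world's x, y, z in units of 25 mm (1.0 is 25 mm), then the turn, a rotation vector about the world's x, y, z in rad. In form: [[gripper, dx, dy, dz, rx, ry, rz], ...]. A call has 1 to 20 rows; each row is the pose to reach, as a shift and turn from the pose commanded when the call began; what a row does not reach only later rows make up. A row lasts 1/12 s, in which the tool goes at most 41.7 mm and 7.16 degrees, less where a joint would pass 70% of its speed; a pose out of reach is approached as far as the arm can. A call with a gripper value outside its range is refused whole. The fingers move at their own pace and stop on an object; "squeeze" is the grip in N (left out, the last holds). Time passes only in rows, so rows that repeat a pose let the fingers close. It gives the time, the measured TCP pose, the force and the opening at its end, in the units of the state.
- robot.read_state(): the state, without advancing time (a new reading comes with each control period).
- robot.read_camera(name): name is "scene" or "top" or "wrist"; returns a dict with "image" (480x640x3 uint8, red, green, blue), "fx", "fy", "cx", "cy" (pixels), "T" (4x4, takes a point from camera to world coordinates); the wrist camera has in their place "mount" (4x4, takes a point from camera to tool coordinates, whose origin is the TCP and whose axes are the flange's). Camera axes: x right, y down, z forward; pixel columns grow to the right and rows downward; lengths in m; the calibration is good to about 2 mm. The wrist camera is an equidistant fisheye: a pixel r from the principal point sees the ray r / f radians off the axis. A picture is of the moment at which its call begins: read the wrist's pose just before it. There is no depth.
- robot.close_job(): hands the job in, once; it reports no verdict.
The state is a dict: "t": time; "q": joint angles; "dq": joint speeds; "joint_torque": joint torques, N m; "tool_pos": TCP position; "orientation": TCP orientation; "force": force on the tool from outside, world axes, zero at the start; "wrist_torque": the same for the moment, N m; "opening": finger opening in m.
Only numpy, scipy, OpenCV 4.12 (cv2) and the standard library are available. Lean on these libraries where they do the work, as an engineer would, in place of code of your own. Each camera call takes 0.05 s, during which the arm holds its last target.

## Task

Load the drilling cradle by pushing only, never lifting or carrying the wood: tip the standing square blank over so that it lies down in the trough, push it along the trough until it is fully home against the stop plate, and then flip the hinged hold-down over until it lies flat on the blank. Leave everything else on the bench undisturbed.

Things in the scene. Friction and masses are not known exactly. Their poses are not given: they have to be found in the camera images.
- cradle: Fixed grey laminated drilling cradle. Origin: on the bench under the trough's middle; x runs along the trough from its open end to the stop plate, y to the hold-down's side (the robot's side), z up. Base board x -150..+160, y -72..+88 mm, its top (z 20) the trough's floor. Trough x -130..+130, 58 mm wide at the floor; low walls flare out to z 42 mm, y +-47 mm.
- stop_face (a point): Middle of the stop plate's face that the blank's end meets, at cradle x = +130, y = 0, z = 42.5 mm. The plate is upright, 100 mm wide, 12 mm thick, top at z = 78 mm, with a brass drill bushing.
- blank_center (a point): Centre of the loose square wooden blank, 45 x 45 x 170 mm, 0.15 to 0.3 kg; z is its long axis. It starts standing in the trough near the open end (cradle x about -105 mm, centre 105 mm above the bench), square to the trough within 3 degrees; it tips once leaned 15 degrees. Lying, its centre is 42.5 and its top 65 mm above the bench; home, it is at cradle x = +45 mm.
- flap (a joint): The hinged aluminium hold-down, rad: 0 = lying flat across the trough on top of the blank, 1.57 = upright; it starts leaning back open at 1.7 to 2.0 (open limit 2.2). The stiff hinge stays where it is left, about 0.08 N m. Hinge axis along the trough at cradle x = +85 mm, y = +60 mm, z = 69 mm.
- flap_tip (a point): Middle of the hold-down's free edge, 97 mm from the hinge axis. The hold-down is a flat plate 40 mm wide along the trough, 97 mm long, 8 mm thick. Two hinge posts (12 mm square, top at z = 78 mm) stand either side of it, centres at cradle x = +57 and +113 mm, y = +60 mm.
- spindle: Bystander: turned wooden spindle standing 150 mm tall, 46 mm across, about 135 mm from the trough's middle on the side away from the hold-down. Origin: centre of its foot.
- offcut: Bystander: square wooden offcut 45 x 45 mm, 60 mm tall, on the bench on the hold-down's side near the trough's open end. Origin: centre of its underside.
- mallet: Bystander: round dark wooden mallet standing on its head, 84 mm across, 225 mm tall. Origin: centre of its underside.
- wax: Bystander: steel tin, 80 mm across, 55 mm tall. Origin: centre of its underside.
- bowl_blank: Bystander: wooden disc, 150 mm across, 40 mm tall. Origin: centre of its underside.
- gouge: Bystander: turning gouge lying on the bench along its own x (handle x -200..-40 mm, steel to +145 mm), 24 mm high. Origin: on the bench below its axis.
- blank: The same blank as blank_center; this origin is the centre of the end face it stands on at the start, z along its length.
Not all that is in view belongs to the job. Leave any green or purple look-alike of the blank alone.

How it is judged:
By the outcome, as a careful person would: the job done as asked, in the order asked, and still so for the second after the job is handed in, with the robot touching nothing.
It also fails if it takes over 53 s, if anything falls off the work surface, if the arm or the gripper's body presses on something with over 40 N, if the wrist force passes 120 N, or if a joint passes its speed limit or range.

## Working session

There is one attempt and no reset: what is moved stays moved. The work goes in short steps, Python scripts to look and compute and a tool call to move; the robot and the scene stay as the last step left them, time stands still between calls to the robot, and variables do not carry over. Pictures are saved under pics/ and viewed, and the job is handed in when it is done.

Besides the shell and the picture viewer there is one more tool, called after ">>>" in YAML: its name, and indented under it one key for each argument. drive_tool: Moves the arm, as the interface text tells. Its arguments: {"type":"object","properties":{"increments":{"type":"array"},"squeeze":{"type":"number"}},"required":["increments"]}

```bash
mkdir -p pics; ls; python3 - <<'E'
from plant import robot
import cv2
print(robot.read_state())
for n in("scene","top"):
    c=robot.read_camera(n);cv2.imwrite(f"pics/{n}0.png",c["image"][:,:,::-1]);print(n,c["fx"],c["fy"],c["cx"],c["cy"],c["T"].round(4).tolist())
E
```

```text
pics
{'t': 0.0, 'q': array([ 1.16063223e+00,  1.31141355e-01,  1.48928143e+00, -2.01235765e-05,
        1.52300166e+00, -8.53567082e-02]), 'dq': array([-0.00057999,  0.00057091,  0.00217569, -0.00069261,  0.00186702,
       -0.00039949]), 'joint_torque': array([-1.75704030e-03, -5.59853375e+01, -4.91742575e+01,  7.64936185e-02,
        3.61060433e-02, -2.28379454e-04]), 'tool_pos': array([0.19122571, 0.56815525, 0.24259806]), 'orientation': array([-5.07895232e-01, -3.09982888e+00,  2.79687733e-03]), 'force': array([-0.35873776,  0.22306377, -0.09989013]), 'wrist_torque': array([ 0.01589962,  0.01243053, -0.01895806]), 'opening': 0.09317633224810369}
scene 499.1655483828987 499.1655483828987 309.4293486600961 240.3043697573998 [[0.1853, 0.7222, -0.6664, 1.408], [0.9826, -0.1468, 0.1142, -0.1325], [-0.0153, -0.6759, -0.7368, 0.9945], [0.0, 0.0, 0.0, 1.0]]
top 536.6150465911661 536.6150465911661 325.01702142400194 240.4964395028718 [[-0.0116, -0.9974, 0.0713, 0.4893], [-0.9999, 0.0119, 0.0044, 0.0171], [-0.0052, -0.0713, -0.9974, 1.3045], [0.0, 0.0, 0.0, 1.0]]
```

View pics/scene0.png

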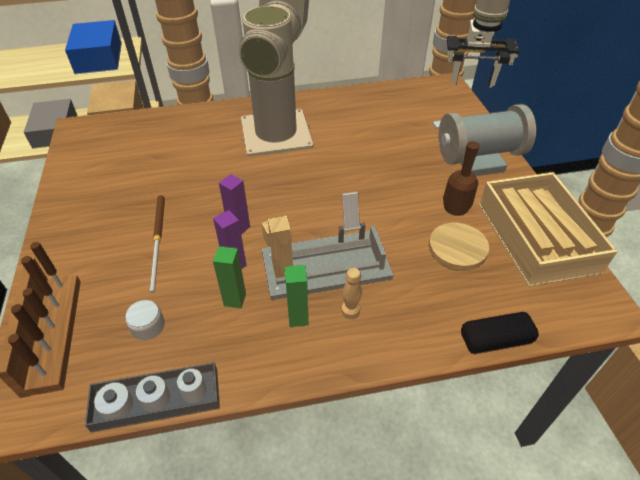

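View pics/top0.png

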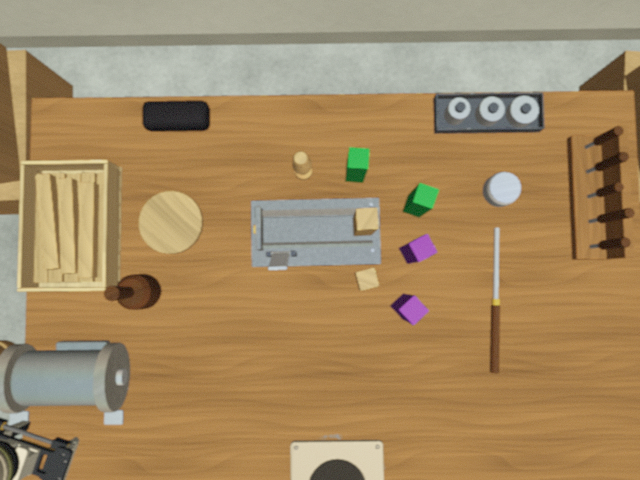

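```bash
python3 - <<'E'
import cv2
a=cv2.imread("pics/top0.png")[185:300,235:445];cv2.imwrite("pics/topc.png",cv2.resize(a,None,fx=3.8,fy=3.8,interpolation=cv2.INTER_CUBIC))
a=cv2.imread("pics/scene0.png")[170:340,205:405];cv2.imwrite("pics/scenec.png",cv2.resize(a,None,fx=3.5,fy=3.5,interpolation=cv2.INTER_CUBIC))
E
```

```text
(no output)
```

View pics/topc.png

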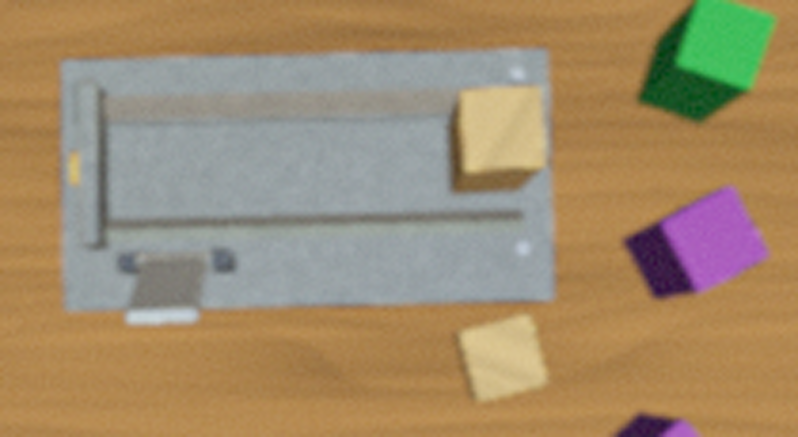

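View pics/scenec.png

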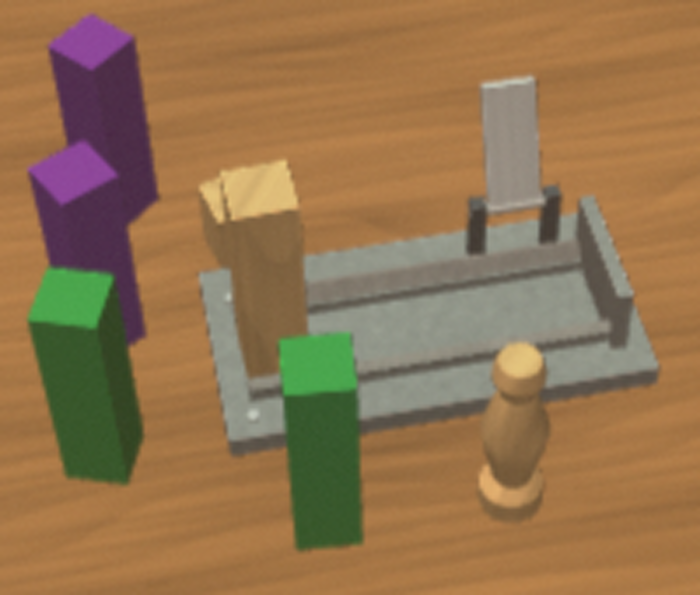

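```bash
cat > h.py <<'E'
import numpy as np
T=np.array([[-0.0116,-0.9974,0.0713,0.4893],[-0.9999,0.0119,0.0044,0.0171],[-0.0052,-0.0713,-0.9974,1.3045],[0,0,0,1]])
S=np.array([[0.1853,0.7222,-0.6664,1.408],[0.9826,-0.1468,0.1142,-0.1325],[-0.0153,-0.6759,-0.7368,0.9945],[0,0,0,1]])
K={'top':(536.615,325.017,240.496,T),'scene':(499.166,309.429,240.304,S)}
def ray(cam,u,v,z):
    f,cx,cy,M=K[cam]; d=M[:3,:3]@np.array([(u-cx)/f,(v-cy)/f,1]); o=M[:3,3]
    return o+d*(z-o[2])/d[2]
def proj(cam,p):
    f,cx,cy,M=K[cam]; c=M[:3,:3].T@(np.asarray(p)-M[:3,3]); return np.array([f*c[0]/c[2]+cx,f*c[1]/c[2]+cy])
def crop(u,v): return (u+.5)/3.8-.5+235,(v+.5)/3.8-.5+185
def cs(u,v): return (u+.5)/3.5-.5+205,(v+.5)/3.5-.5+170
E
python3 - <<'E'
from h import *
def show(n,pts,z,f=crop,cam='top'):
    P=np.array([ray(cam,*f(*p),z) for p in pts]);print(n,P[:,:2].round(4).tolist(),'mean',P.mean(0).round(4));return P
B=show('board',[(62,60),(548,48),(553,300),(67,310)],.02)
print('yaw',[np.degrees(np.arctan2(*(B[i]-B[j])[[0,1]])).round(2) for i,j in((0,1),(3,2))],np.linalg.norm(B[0]-B[1]),np.linalg.norm(B[0]-B[3]))
show('boardS',[(655,372),(232,450),(203,275)],.02,cs,'scene')
show('blank',[(460,92),(541,86),(543,168),(462,174)],.19)
show('blankS',[(223,172),(286,161),(299,209),(232,220)],.19,cs,'scene')
show('stop',[(83,82),(100,82),(105,244),(88,246)],.078)
show('offcut',[(458,332),(530,314),(548,382),(478,402)],.06)
ident=lambda u,v:(u,v)
P=show('purpleA',[(663,237),(733,187),(769,256),(693,298)],.17)
show('greenA',[(700,-5),(776,15),(745,90),(677,65)],.17)
show('greenB',[(349,148),(369,148),(367,168),(347,168)],.17,ident)
show('purpleB',[(411,294),(428,308),(413,324),(396,311)],.17,ident)
show('spindle',[(301,158)],.15,ident)
show('mallet',[(113,293)],.225,ident)
show('fliptip',[(126,318),(198,316)],.165)
show('posts',[(129,262),(225,260)],.078)
show('flaptipS',[(482,85),(535,78)],.165,cs,'scene')
E
```

```text
board [[0.6803, 0.2005], [0.6841, -0.1083], [0.5242, -0.1084], [0.5215, 0.1976]] mean [0.6025 0.0453 0.02  ]
yaw [np.float64(-0.72), np.float64(-0.51)] 0.3087919764812302 0.1587881084042517
boardS [[0.685, 0.1964], [0.6934, -0.1069], [0.5298, -0.1067]] mean [ 0.6361 -0.0057  0.02  ]
blank [[0.6345, -0.0429], [0.6373, -0.0875], [0.592, -0.0877], [0.5892, -0.0432]] mean [ 0.6133 -0.0653  0.19  ]
blankS [[0.5962, -0.0873], [0.5944, -0.0454], [0.6391, -0.044], [0.6402, -0.0873]] mean [ 0.6175 -0.066   0.19  ]
stop [[0.658, 0.1795], [0.6579, 0.1692], [0.5595, 0.1665], [0.5584, 0.1767]] mean [0.6085 0.173  0.078 ]
offcut [[0.5043, -0.0463], [0.5148, -0.0904], [0.4733, -0.1006], [0.4617, -0.0578]] mean [ 0.4885 -0.0738  0.06  ]
purpleA [[0.5545, -0.1557], [0.5819, -0.1953], [0.5432, -0.2143], [0.5203, -0.1715]] mean [ 0.55   -0.1842  0.17  ]
greenA [[0.6903, -0.1795], [0.6785, -0.2218], [0.6363, -0.2034], [0.6509, -0.1657]] mean [ 0.664  -0.1926  0.17  ]
greenB [[0.7687, -0.0316], [0.7682, -0.0745], [0.7248, -0.0695], [0.7254, -0.0267]] mean [ 0.7468 -0.0506  0.17  ]
purpleB [[0.4554, -0.1574], [0.4258, -0.1924], [0.3929, -0.1601], [0.4203, -0.1251]] mean [ 0.4236 -0.1588  0.17  ]
spindle [[0.7529, 0.0725]] mean [0.7529 0.0725 0.15  ]
mallet [[0.4659, 0.4486]] mean [0.4659 0.4486 0.225 ]
fliptip [[0.513, 0.1443], [0.5137, 0.104]] mean [0.5133 0.1241 0.165 ]
posts [[0.5485, 0.152], [0.549, 0.0942]] mean [0.5488 0.1231 0.078 ]
flaptipS [[0.5217, 0.1042], [0.5221, 0.1425]] mean [0.5219 0.1234 0.165 ]
```

>>> drive_tool:
  increments:
    - [1,0,0,2,0,0,0]
    - [1,0,0,4,0,0,0]
    - [1,4,-6,4,0,0,-0.3]
    - [1,8,-12,4,0,0,-0.6]
    - [1,12,-20,4,0,0,-0.9]
    - [1,16.8,-28,4,0,0,-1.236]
    - [1,16.8,-28,4,0,0,-1.236]
    - [1,16.8,-28,4,0,0,-1.236]
    - [1,16.8,-28,4,0,0,-1.236]
    - [1,16.8,-28,4,0,0,-1.236]
    - [1,16.8,-28,4,0,0,-1.236]
    - [1,16.8,-28,4,0,0,-1.236]
    - [1,16.8,-28,4,0,0,-1.236]
    - [1,16.8,-28,4,0,0,-1.236]
    - [1,16.8,-28,4,0,0,-1.236]
    - [1,16.8,-28,4,0,0,-1.236]
    - [1,16.8,-28,4,0,0,-1.236]
    - [1,16.8,-28,4,0,0,-1.236]
    - [1,16.8,-28,4,0,0,-1.236]
    - [1,16.8,-28,4,0,0,-1.236]
  squeeze: 10

```text
t: 1.77
tool_pos: [0.5779, -0.0761, 0.3422]
orientation: [-2.21, -2.232, 0.0]
force: [-0.0, 1.2, 0.3]
opening: 0.0005
```

>>> drive_tool:
  increments:
    - [1,0,0,0,0,0,0]
    - [1,0,0,0,0,0,0]
    - [1,0,0,0,0,0,0]

```text
t: 2.02
tool_pos: [0.5771, -0.0738, 0.342]
orientation: [-2.21, -2.231, 0.001]
force: [0.1, -0.8, 0.5]
opening: 0.0008
```

>>> drive_tool:
  increments:
    - [1,0.7,-1.1,0,0,0,0]
    - [1,1.4,-2.2,0,0,0,0]
    - [1,1.4,-2.2,-1.5,0,0,0]
    - [1,1.4,-2.2,-3,0,0,0]
    - [1,1.4,-2.2,-4.5,0,0,0]
    - [1,1.4,-2.2,-6,0,0,0]
    - [1,1.4,-2.2,-6,0,0,0]
    - [1,1.4,-2.2,-6,0,0,0]

```text
t: 2.68
tool_pos: [0.6106, -0.1269, 0.1911]
orientation: [-2.205, -2.231, 0.003]
force: [0.4, -0.8, 0.4]
opening: 0.0008
```

```bash
cat > look.py <<'E'
import sys,cv2
from plant import robot
n=sys.argv[1]
s=robot.read_state();print(s["t"],s["tool_pos"].round(4),s["force"].round(2))
t=robot.read_camera("top")["image"][185:300,235:445,::-1];cv2.imwrite(f"pics/{n}t.png",cv2.resize(t,None,fx=3.8,fy=3.8,interpolation=cv2.INTER_CUBIC))
c=robot.read_camera("scene")["image"][170:340,205:405,::-1];cv2.imwrite(f"pics/{n}s.png",cv2.resize(c,None,fx=3.5,fy=3.5,interpolation=cv2.INTER_CUBIC))
E
python3 look.py a
```

```text
2.6833 [ 0.6106 -0.1269  0.1911] [ 0.4  -0.82  0.38]
```

View pics/as.png

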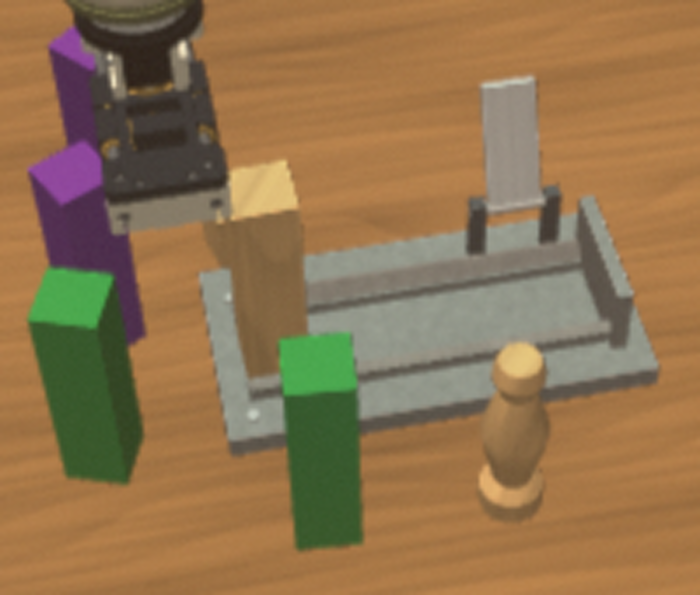

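>>> drive_tool:
  increments:
    - [1,0.1,0.2,0,0,0,0]
    - [1,0.1,0.4,0,0,0,0]
    - [1,0.1,0.6,0,0,0,0]
    - [1,0.1,0.8,0,0,0,0]
    - [1,0.1,1.0,0,0,0,0]
    - [1,0.1,1.15,0,0,0,0]
    - [1,0.1,1.3,0,0,0,0]
    - [1,0.1,1.45,0,0,0,0]
    - [1,0.1,1.6,0,0,0,0]
    - [1,0.1,1.75,0,0,0,0]
    - [1,0.1,1.9,0,0,0,0]
    - [1,0.1,2.0,0,0,0,0]

```text
t: 3.78
tool_pos: [0.6149, -0.0785, 0.1926]
orientation: [-2.21, -2.232, -0.0]
force: [-1.0, -0.6, 0.6]
opening: 0.0004
```

```bash
python3 look.py b
```

```text
3.7833 [ 0.6149 -0.0785  0.1926] [-1.05 -0.57  0.64]
```

View pics/bs.png

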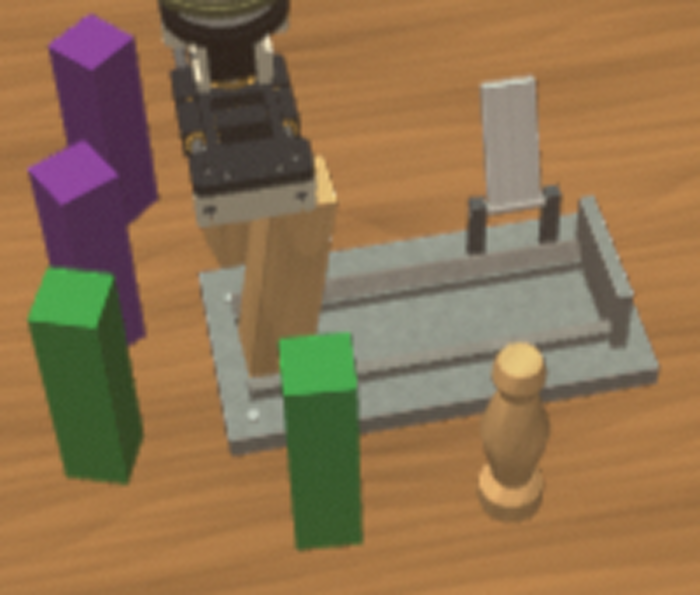

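The blank leans (~9°) as intended, bottom edge in place. Continue past the balance.

>>> drive_tool:
  increments:
    - [1,0,0.12,0,0,0,0]
    - [1,0,0.24,0,0,0,0]
    - [1,0,0.36,0,0,0,0]
    - [1,0,0.48,0,0,0,0]
    - [1,0,0.6,0,0,0,0]
    - [1,0,0.72,0,0,0,0]
    - [1,0,0.84,0,0,0,0]
    - [1,0,0.9,0,0,0,0]
    - [1,0,0.9,0,0,0,0]
    - [1,0,0.9,0,0,0,0]
    - [1,0,0.9,0,0,0,0]
    - [1,0,0.9,0,0,0,0]

```text
t: 4.88
tool_pos: [0.6149, -0.0566, 0.1926]
orientation: [2.21, 2.232, -0.0]
force: [0.8, 0.2, -0.3]
opening: 0.0007
```

```bash
python3 look.py c
```

```text
4.8833 [ 0.6149 -0.0566  0.1926] [ 0.8   0.19 -0.27]
```

View pics/cs.png

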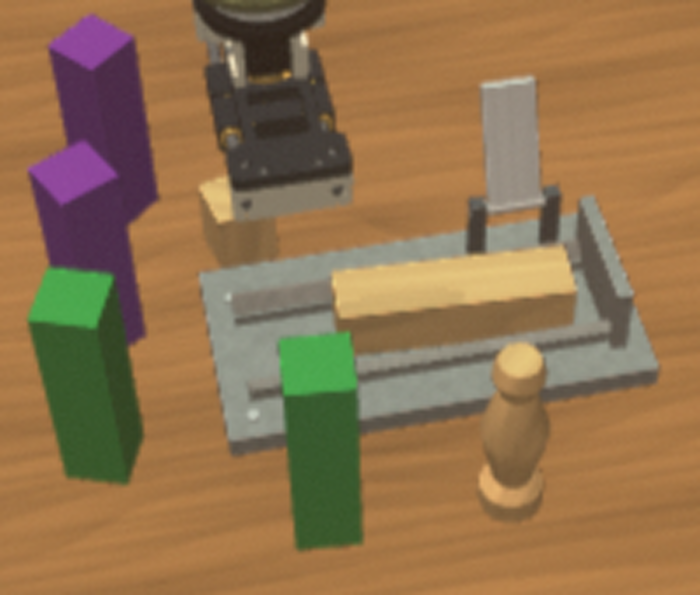

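View pics/ct.png

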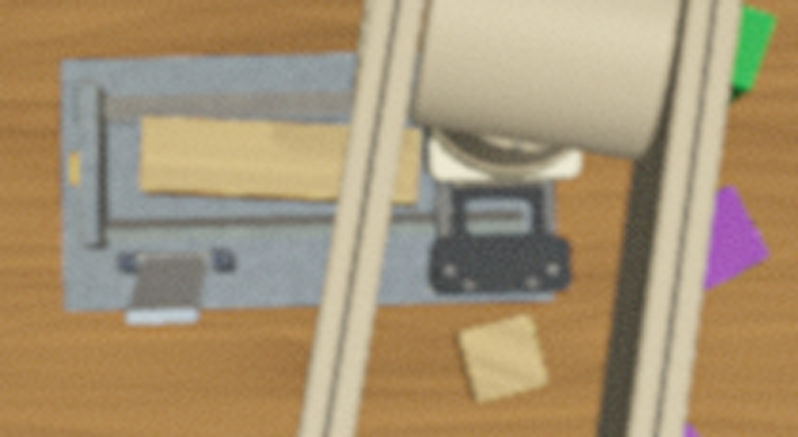

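```bash
python3 - <<'E'
from h import *
for n,p in dict(FL=(141,116),NL=(141,191),NR=(418,203),FR=(418,130)).items(): print(n,ray('top',*crop(*p),.065).round(4))
for n,p in dict(a=(332,272),b=(570,250),c=(576,292),d=(333,315)).items(): print(n,ray('scene',*cs(*p),.065).round(4))
E
```

```text
FL [0.6384 0.1457 0.065 ]
NL [0.5924 0.146  0.065 ]
NR [ 0.583  -0.0229  0.065 ]
FR [ 0.6278 -0.0236  0.065 ]
a [ 0.5859 -0.0172  0.065 ]
b [0.599  0.1544 0.065 ]
c [0.6386 0.148  0.065 ]
d [ 0.6256 -0.0234  0.065 ]
```

>>> drive_tool:
  increments:
    - [1,-0.15,-0.4,0,0,0,0]
    - [1,-0.28,-0.4,-1,0,0,0]
    - [1,-0.28,-0.4,-2,0,0,0]
    - [1,-0.28,-0.4,-3,0,0,0]
    - [1,-0.28,-0.4,-4,0,0,0]
    - [1,-0.28,-0.4,-4.6,0,0,0]
    - [1,-0.28,-0.4,-5.0,0,0,0]
    - [1,-0.28,-0.4,-5.3,0,0,0]
    - [1,-0.28,-0.4,-5.3,0,0,0]
    - [1,-0.28,-0.4,-5.3,0,0,0]

```text
t: 5.82
tool_pos: [0.6083, -0.0668, 0.0608]
orientation: [2.21, 2.232, 0.0]
force: [0.5, -1.4, 0.0]
opening: 0.0004
```

>>> drive_tool:
  increments:
    - [1,0,0.2,0,0,0,0]
    - [1,0,0.4,0,0,0,0]
    - [1,0,0.6,0,0,0,0]
    - [1,0,0.8,0,0,0,0]
    - [1,0,1.0,0,0,0,0]
    - [1,0,1.2,0,0,0,0]
    - [1,0,1.4,0,0,0,0]
    - [1,0,1.6,0,0,0,0]
    - [1,0,1.6,0,0,0,0]

```text
t: 6.57
tool_pos: [0.6079, -0.0255, 0.0602]
orientation: [-2.209, -2.233, -0.0]
force: [0.5, 0.2, 0.2]
opening: 0.0006
```

```bash
python3 look.py d
```

```text
6.5667 [ 0.6079 -0.0255  0.0602] [0.49 0.19 0.21]
```

View pics/dt.png

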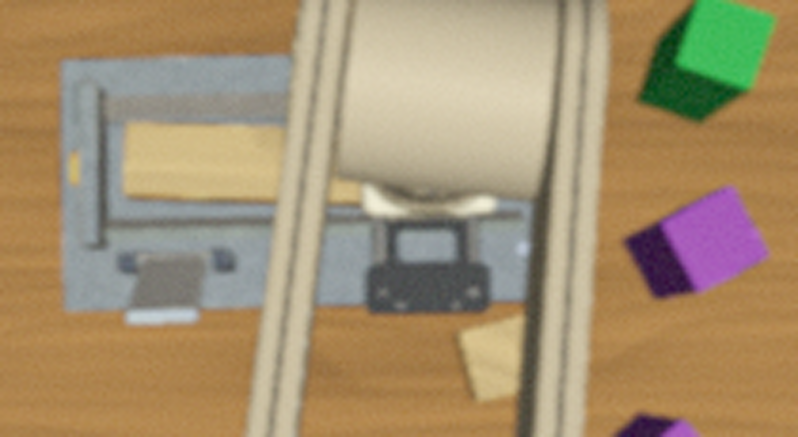

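View pics/ds.png

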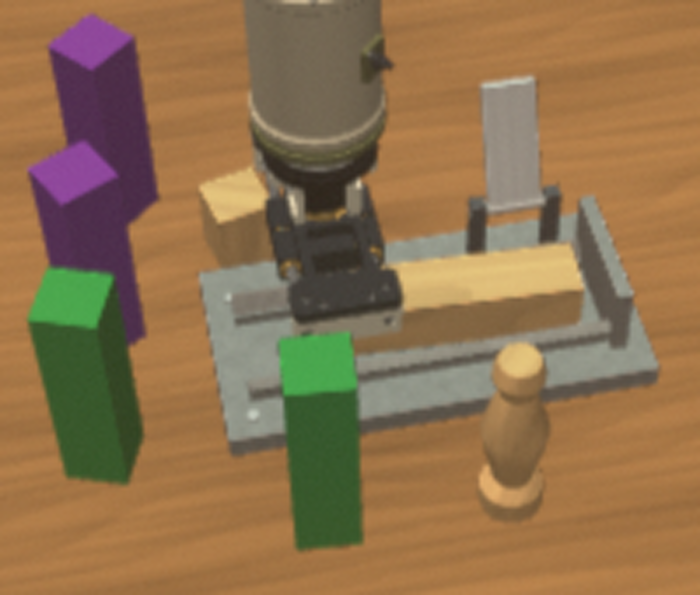

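>>> drive_tool:
  increments:
    - [1,0,0.1,0,0,0,0]
    - [1,0,0.2,0,0,0,0]
    - [1,0,0.3,0,0,0,0]
    - [1,0,0.38,0,0,0,0]
    - [1,0,0.42,0,0,0,0]
    - [1,0,0.46,0,0,0,0]
    - [1,0,0.46,0,0,0,0]

```text
t: 7.25
tool_pos: [0.6079, -0.0147, 0.0601]
orientation: [-2.21, -2.233, -0.0]
force: [-0.3, 0.3, -0.5]
opening: 0.0001
```

>>> drive_tool:
  increments:
    - [1,0,0.04,0,0,0,0]
    - [1,0,0.08,0,0,0,0]
    - [1,0,0.08,0,0,0,0]

```text
t: 7.5
tool_pos: [0.6079, -0.0128, 0.0601]
orientation: [-2.21, -2.233, -0.0]
force: [0.3, -0.0, 0.0]
opening: 0.0003
```

>>> drive_tool:
  increments:
    - [1,0,0.04,0,0,0,0]
    - [1,0,0.08,0,0,0,0]
    - [1,0,0.08,0,0,0,0]

```text
t: 7.75
tool_pos: [0.6079, -0.0108, 0.0601]
orientation: [-2.21, -2.233, 0.0]
force: [-0.3, 0.3, -1.0]
opening: 0.0005
```

```bash
python3 look.py e
```

```text
7.75 [ 0.6079 -0.0108  0.0601] [-0.27  0.34 -1.03]
```

View pics/et.png

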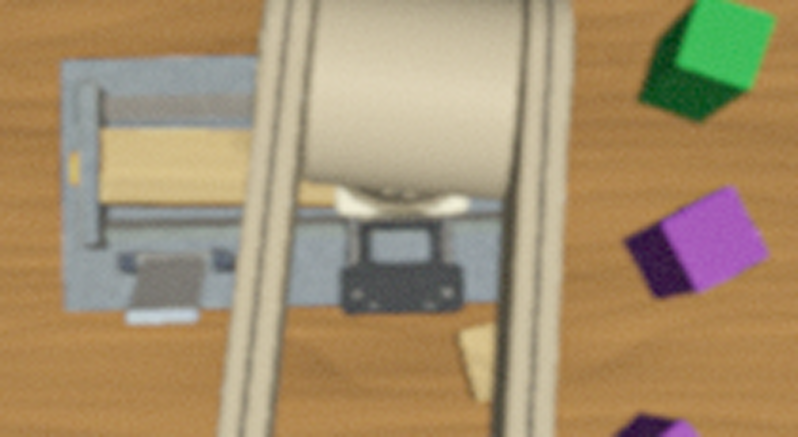

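>>> drive_tool:
  increments:
    - [1,0,0.04,0,0,0,0]
    - [1,0,0.08,0,0,0,0]
    - [1,0,0.08,0,0,0,0]

```text
t: 8.1
tool_pos: [0.6085, -0.0105, 0.0605]
orientation: [2.209, 2.23, -0.001]
force: [2.1, -7.3, -1.5]
opening: -0.0001
```

>>> drive_tool:
  increments:
    - [1,0,0.04,0,0,0,0]
    - [1,0,0.08,0,0,0,0]
    - [1,0,0.08,0,0,0,0]

```text
t: 8.35
tool_pos: [0.6091, -0.0102, 0.0609]
orientation: [2.208, 2.228, -0.002]
force: [3.3, -15.4, -1.2]
opening: 0.0005
```

>>> drive_tool:
  increments:
    - [1,0,-0.2,0,0,0,0]
    - [1,0,-0.6,0,0,0,0]
    - [1,0,-1,0,0,0,0]
    - [1,0,-1,1.5,0,0,0]
    - [1,0,-1,3,0,0,0]
    - [1,0,-1,4.5,0,0,0]
    - [1,-2,-1,6,0,0,0.1]
    - [1,-4,-1,8,0,0,0.2]
    - [1,-6,-1,9,0,0,0.3]
    - [1,-7,-1,9,0,0,0.4]
    - [1,-8,-1,9,0,0,0.5]
    - [1,-8,0,9,0,0,0.6]
    - [1,-8,0,9,0,0,0.7]
    - [1,-8,0,9,0,0,0.8]

```text
t: 9.52
tool_pos: [0.4073, -0.0067, 0.2866]
orientation: [1.157, 2.917, 0.002]
force: [1.1, 0.0, -0.3]
opening: 0.0003
```

```bash
python3 look.py f
```

```text
9.5167 [ 0.4073 -0.0067  0.2866] [ 1.12  0.04 -0.3 ]
```

View pics/ft.png

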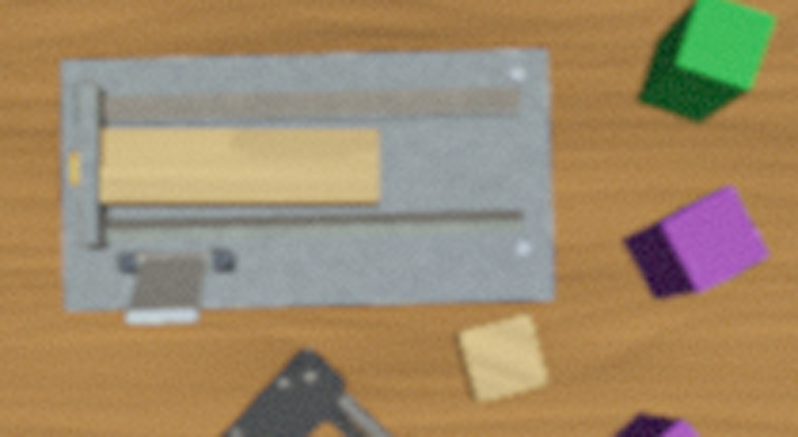

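View pics/fs.png

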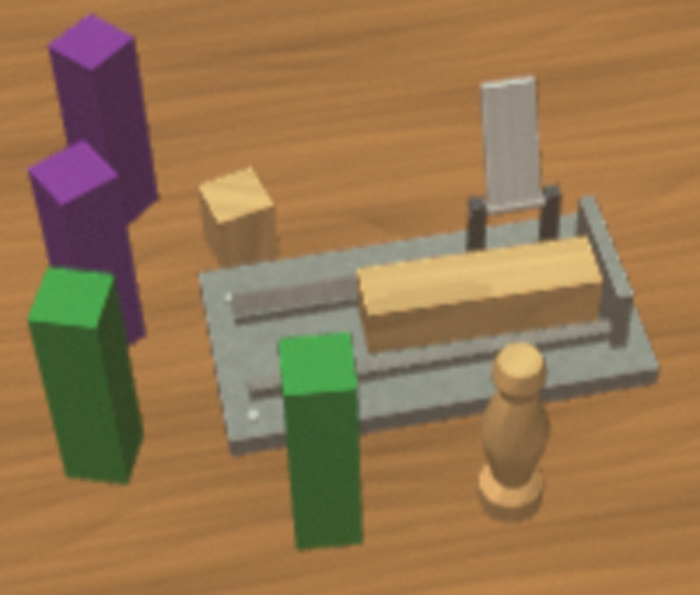

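>>> drive_tool:
  increments:
    - [1,0,1,0,0,0,0.12]
    - [1,0.5,2,0,0,0,0.24]
    - [1,1,3,0,0,0,0.36]
    - [1,1.5,4,0,0,0,0.48]
    - [1,2,5,0,0,0,0.6]
    - [1,2.2,5.25,0,0,0,0.72]
    - [1,2.2,5.25,-1,0,0,0.77]
    - [1,2.2,5.25,-2,0,0,0.77]
    - [1,2.2,5.25,-3,0,0,0.77]
    - [1,2.2,5.25,-4,0,0,0.77]
    - [1,2.2,5.25,-4.9,0,0,0.77]
    - [1,2.2,5.25,-4.9,0,0,0.77]
    - [1,2.2,5.25,-4.9,0,0,0.77]

```text
t: 10.7
tool_pos: [0.4619, 0.1238, 0.1614]
orientation: [0.01, -3.138, 0.001]
force: [-0.7, 0.4, 0.5]
opening: 0.0003
```

```bash
python3 look.py g
```

```text
10.7 [0.4619 0.1238 0.1614] [-0.69  0.4   0.52]
```

View pics/gs.png

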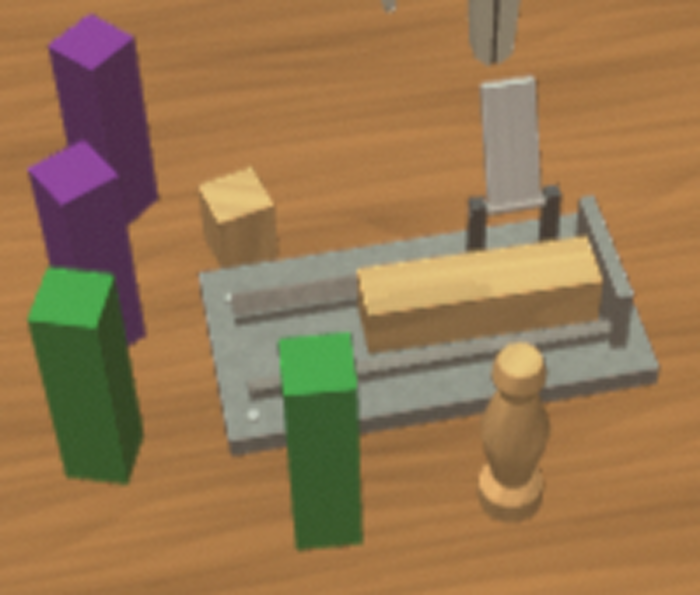

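View pics/gt.png

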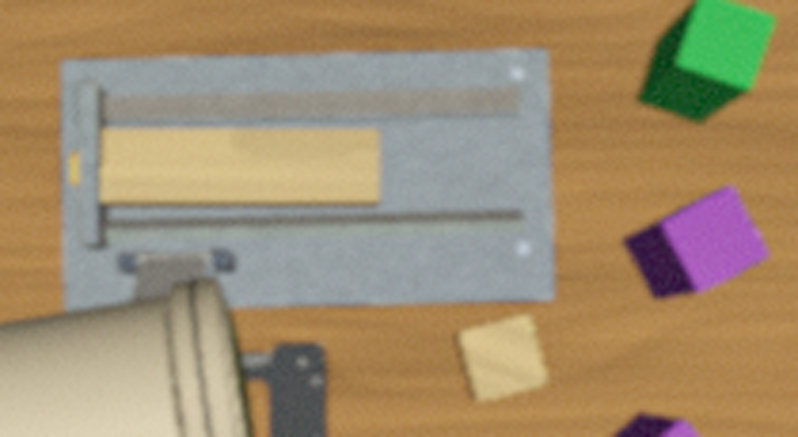

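>>> drive_tool:
  increments:
    - [1,0.4,0,0,0,0,0]
    - [1,0.8,0,0,0,0,0]
    - [1,1.1,0,0,0,0,0]
    - [1,1.3,0,0,0,0,0]
    - [1,1.5,0,0,0,0,0]
    - [1,1.7,0,0,0,0,0]
    - [1,1.9,0,0,0,0,0]
    - [1,2.1,0,0,0,0,0]
    - [1,2.3,0,0,0,0,0]
    - [1,2.5,0,0,0,0,0]
    - [1,2.7,0,0,0,0,0]
    - [1,2.9,0,0,0,0,0]
    - [1,2.9,0,0,0,0,0]

```text
t: 11.88
tool_pos: [0.5363, 0.1242, 0.1627]
orientation: [-0.014, 3.141, 0.0]
force: [0.4, -0.3, -0.5]
opening: 0.0006
```

```bash
python3 look.py i
```

```text
11.8833 [0.5363 0.1242 0.1627] [ 0.35 -0.25 -0.49]
```

View pics/is.png

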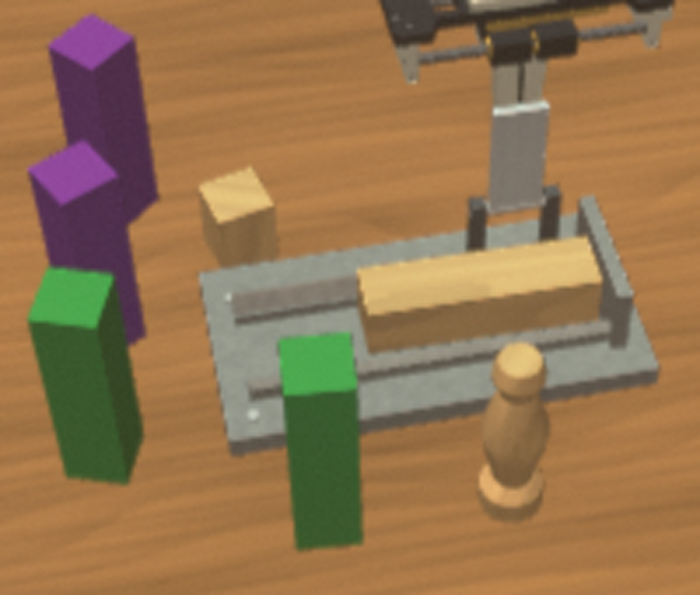

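>>> drive_tool:
  increments:
    - [1,0.3,0,0,0,0,0]
    - [1,0.65,0,-0.1,0,0,0]
    - [1,1.0,0,-0.22,0,0,0]
    - [1,1.3,0,-0.35,0,0,0]
    - [1,1.63,0,-0.53,0,0,0]
    - [1,1.9,0,-0.74,0,0,0]
    - [1,2.15,0,-1.0,0,0,0]
    - [1,2.35,0,-1.27,0,0,0]
    - [1,2.5,0,-1.6,0,0,0]
    - [1,2.65,0,-1.9,0,0,0]
    - [1,2.65,0,-1.9,0,0,0]

```text
t: 12.9
tool_pos: [0.6008, 0.124, 0.1124]
orientation: [0.014, -3.138, 0.001]
force: [0.3, -0.2, -0.6]
opening: 0.0002
```

```bash
python3 look.py j
```

```text
12.9 [0.6008 0.124  0.1124] [ 0.28 -0.21 -0.64]
```

View pics/js.png

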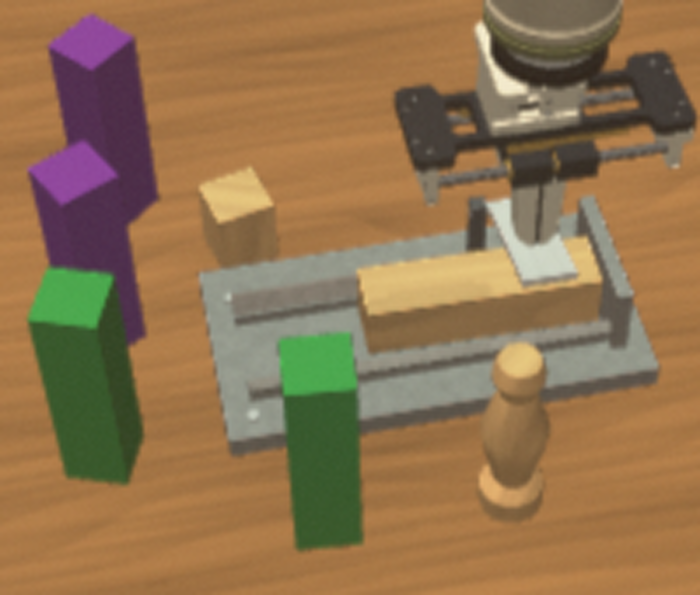

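>>> drive_tool:
  increments:
    - [1,0.2,0,-0.15,0,0,0]
    - [1,0.3,0,-0.3,0,0,0]
    - [1,0.4,0,-0.42,0,0,0]
    - [1,0.4,0,-0.5,0,0,0]
    - [1,0.4,0,-0.56,0,0,0]
    - [1,0.4,0,-0.56,0,0,0]

```text
t: 13.5
tool_pos: [0.6114, 0.1243, 0.1007]
orientation: [0.014, -3.141, 0.0]
force: [-0.4, 0.1, -0.9]
opening: 0.0004
```

>>> drive_tool:
  increments:
    - [1,0,0,-0.04,0,0,0]
    - [1,0,0,-0.08,0,0,0]
    - [1,0,0,-0.08,0,0,0]

```text
t: 13.75
tool_pos: [0.6116, 0.1243, 0.0991]
orientation: [0.014, -3.142, -0.0]
force: [0.4, -0.2, -0.5]
opening: 0.0003
```

>>> drive_tool:
  increments:
    - [1,0,0,-0.04,0,0,0]
    - [1,0,0,-0.08,0,0,0]
    - [1,0,0,-0.08,0,0,0]

```text
t: 14.0
tool_pos: [0.6118, 0.1243, 0.0983]
orientation: [-0.015, 3.141, 0.0]
force: [-4.5, 0.2, 8.6]
opening: 0.0004
```

>>> drive_tool:
  increments:
    - [1,0,0,-0.04,0,0,0]
    - [1,0,0,-0.08,0,0,0]
    - [1,0,0,-0.08,0,0,0]

```text
t: 14.25
tool_pos: [0.6119, 0.1244, 0.0982]
orientation: [-0.015, 3.141, -0.0]
force: [-11.1, -2.3, 21.5]
opening: 0.0001
```

>>> drive_tool:
  increments:
    - [1,0,0,0.2,0,0,0]
    - [1,0,0,0.6,0,0,0]
    - [1,0,0,1.4,0,0,0]
    - [1,0,0,3,0,0,0]
    - [1,0,0,4.5,0,0,0]
    - [1,-1,0,6,0,0,0]
    - [1,-2.5,0,7,0,0,0]
    - [1,-4,0,7.5,0,0,0]
    - [1,-5.5,0,7.5,0,0,0]
    - [1,-7,0,7.5,0,0,0]
    - [1,-7,0,7.5,0,0,0]
    - [1,-7,0,7.5,0,0,0]
    - [1,-7,0,7.5,0,0,0]

```text
t: 15.33
tool_pos: [0.4372, 0.1244, 0.2835]
orientation: [-0.015, 3.139, 0.0]
force: [0.2, 0.2, -0.2]
opening: 0.0004
```

```bash
python3 look.py k
```

```text
15.3333 [0.4372 0.1244 0.2835] [ 0.18  0.2  -0.22]
```

View pics/ks.png

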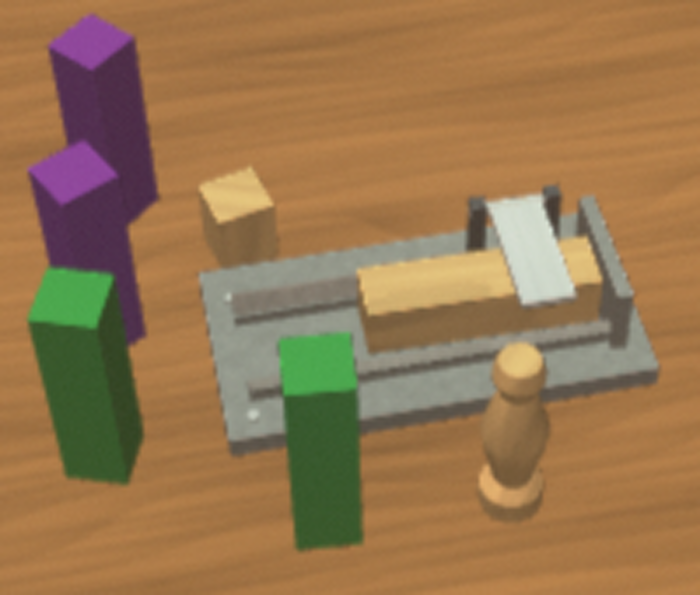

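View pics/kt.png

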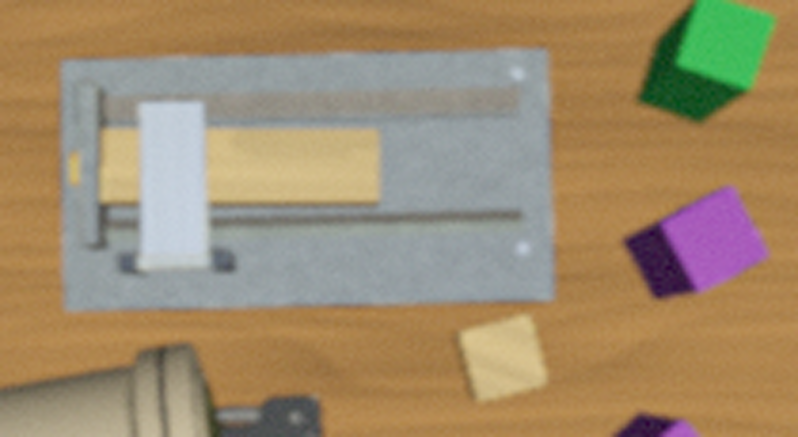

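```bash
python3 - <<'E'
from h import *
for n,(p,z) in dict(rear=((380,165),.065),stopface=((102,165),.078),flaptip=((172,101),.073),fliphinge=((173,262),.073)).items(): print(n,ray('top',*crop(*p),z).round(4))
from plant import robot
print(robot.close_job())
E
```

```text
rear [ 6.066e-01 -1.000e-04  6.500e-02]
stopface [0.6074 0.1681 0.078 ]
flaptip [0.6464 0.126  0.073 ]
fliphinge [0.5484 0.126  0.073 ]
the job is handed in; nothing more can be done
None
```

The job is done and handed in at about 15 s. By pushing only, I tipped the natural-wood blank over into the trough, slid it against the stop plate, then swung the hold-down over and pressed it flat.

- **Blank home:** the push force rose to about 15 N once the blank met the stop. In the last top picture, its rear end was 168 mm from the stop face; the blank is 170 mm long, so this agrees within the 2 mm calibration.
- **Hold-down flat:** the fingertips met it at 73 mm height, which is the top of the plate when it lies on the blank. I pressed it to about 21 N, and its free edge was then seen about 97 mm from the hinge.
- **Everything else:** in the last crops around the cradle, the spindle, the offcut and the green and purple blocks look unmoved, and the arm was clear of everything. I did not look again at the mallet, wax tin, bowl blank and gouge, which lie outside those crops; no move went near them.

No check failed. The scene and top cameras disagreed by 4 to 9 mm on a few points early on, so I relied on contact force for the final positions.

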